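# Put the two gauges back on the gauge stand

## Task

Put the two gauges back on the grey gauge stand: hang the horseshoe gauge with the blue grip astride the rail between the two orange collars, legs down, and slide the blade gauge with the yellow handle fully home into the slot of the aluminium block, until its handle meets the block. Let go of both, and leave the other things on the bench where they are.

Things in the scene. Friction and masses are not known exactly. Their poses are not given: they have to be found in the camera images.
- stand: grey gauge stand, fixed. Origin on the bench under the middle of its rail; x points from its front (robot side) to its back, y along the rail to its left, z up. A back panel 260 mm wide stands at x = +100 mm. An 8 mm foot plate begins under the rail; under the slotted block (y -107 to -163 mm) it reaches forward to x = -90 mm.
- shelf_edge (a point): middle of the lower front edge of the stand's shelf (260 mm wide, 12 mm thick, a red case and a dish on it), 340 mm above the bench, 5 mm in front of the rail's axis. The shelf covers the rail from above, so a hand pointing straight down meets it: lean the hand back towards the robot 30 to 45 degrees, fingers forward and down.
- rail_mid (a point): middle of the axis of the steel rail: a bar of 14 mm diameter along the stand's y, 125 mm above the bench, 93 mm clear of the panel behind it, straight for 200 mm. Axes as the stand's. Two orange collars, 26 mm across and 8 mm wide, are fixed on the rail at y = -45 and +45 mm.
- slot_mouth (a point): middle of the slot's mouth in the front face of the aluminium block (50 mm wide, top 67 mm above the bench) at the stand's right front; 45 mm above the bench. Axes as the stand's: the blade goes in along +x, level. Slot 23 mm wide, 8 high, 52 deep, mouth chamfered 4 mm. A black tongue 12 mm wide, top 12 mm below this point, runs 35 mm forward from the block.
- horseshoe_grip (a point): centre of the blue grip (24 mm along x, 26 along y, 40 tall) on top of the steel horseshoe gauge, 91 mm above its leg ends. Axes: z up out of the grip, x across the U from leg to leg, y the way the rail runs through it; a half turn about z looks the same. Grasp across y. Hung on the rail, this point is 41 mm above the rail's axis.
- horseshoe: the horseshoe gauge: a loose inverted U standing on its legs, 0.2 to 0.4 kg, 111 mm tall, 32 wide along y, 58 over its legs. Origin between the leg ends, axes as the grip's. Legs 40 mm apart inside (34 between the brass buttons near the ends); the inside of the crown is a 90 degree roof, its ridge 60 mm above the leg ends and 31 below the grip centre.
- blade_handle (a point): centre of the yellow handle (46 mm along x, 26 along y, 20 high) of the blade gauge, which lies flat on the bench. Axes: x along the blade towards its tip, z up. Grasp across y. Home in the slot, this point lies 23 mm in front of the slot mouth (the handle's front end meets the block).
- blade_gauge: the blade gauge, loose, 0.08 to 0.17 kg; origin under the middle of its handle, axes as the handle's. Its steel blade, 20 mm wide and 5 thick, sticks out of the handle's front end at mid height (10 mm above the underside); its tip is 69 mm ahead of the handle's centre.
- tape_roll1: bystander: green roll of tape, 61 mm across, 18 high; origin at the middle of its underside
- nut_dish: bystander: clear shallow round dish, 70 mm across, 14 high; origin at the middle of its underside
- collar0: bystander: bronze collar, 26 mm across, 10 high; origin at the middle of its underside
- gauge_block_b: bystander: plain pale steel gauge block, 9x30 mm, 20 high; origin at the middle of its underside
- hex_key0: bystander: dark hexagon key lying flat, 34x92 mm, 9 high; origin at the middle of its underside
Things that resemble listed ones, but are neither listed nor needed, are in the scene too. What is shaped like the blade_gauge but pink or white is not meant.

How it is judged:
By the outcome, as a careful person would: the job done as asked, in the order asked, and still so for the second after the job is handed in, with the robot touching nothing.
It also fails if it takes over 58 s, if anything falls off the work surface, if the arm or the gripper's body presses on something with over 40 N, if the wrist force passes 120 N, or if a joint passes its speed limit or range.

## Robot

A 7-joint arm with a two-finger parallel gripper is mounted at the origin on a cart in front of the work surface, level with it; the furniture and walls round the work are solid. World frame = base frame: x ahead of the robot, y to its left, z up, the work surface at z = 0. Lengths are in mm, angles in rad, forces in N, time in s.
With the tool pointing down it reaches from about 400 to 875 mm from the base axis. Payload 4.4 kg.
Tool frame: the origin (TCP) lies where the fingers leave the gripper's body, on its centre line; the fingertips stand 73 mm ahead of it and the grasp point (between the pads) lies 54 mm ahead of it; z points along the fingers, y is the line along which they close (so a half turn about z gives the same grasp; the last joint's range is limited). The gripper opens to 85 mm and grips with 20 to 120 N. Pads are 22 mm wide; open, the fingers measure 114 mm over their backs; the gripper's body (76 mm by 85 mm) begins 54 mm behind the grasp point. The pads swing forward as they close: fully open they stand 13 mm farther back than shut.
Start: joints at [-1.244, 0.628, 0.038, 1.517, -0.027, 0.996, -0.02], TCP at [248.785, 600.519, 303.913] pointing down, gripper open.
Joint ranges: [-3.06, 3.06], [-0.37, 2.12], [-1.25, 1.32], [0.18, 2.47], [-1.1, 4.24], [0.23, 1.98], [-2.94, 2.94]. Speed limits (rad/s): [2.57, 2.57, 3.14, 3.14, 3.14, 3.14, 3.14].

## Interface

Orientations are given as [roll, pitch, yaw] about the fixed x, y, z axes, in that order (R = Rz(yaw) Ry(pitch) Rx(roll)).
In Python, from cell import ctrl gives the robot as it stands.
- The arm moves only by the tool send_rows, never from a script. Its argument "rows" is a list that holds one entry, the list of rows, each a list of 6 numbers: the shift along the tool's x, y, z in cm, then the turn, a rotation vector about the tool's x, y, z in rad. In form: [[[tx, ty, tz, wx, wy, wz], ...]]. A call has 1 to 10 rows; each row is the pose to reach, as a shift and turn from the pose commanded when the call began, along the tool's axes at that moment; what a row does not reach only later rows make up. A row lasts 1/10 s, in which the tool goes at most 50 mm and 8.59 degrees, less where a joint would pass 70% of its speed; a pose out of reach is approached as far as the arm can. A call with a gripper value outside its range is refused whole. "grip" is the closure in counts, from 0 (fully open) to 255 (shut), set as the call begins (left out, the last holds). The fingers move at their own pace and stop on an object; the grip force is fixed at half the most. Time passes only in rows, so rows that repeat a pose let the fingers close. It gives the time, the measured TCP pose, the force, the opening and the grip force at its end, in the units of the state.
- ctrl.read_state(): the state, without advancing time (a new reading comes with each control period).
- ctrl.get_image(name): name is "scene" or "top"; returns a dict with "pixels" (480x640x3 uint8, red, green, blue), "fx", "fy", "cx", "cy" (pixels), "extrinsics" (4x4, takes a point from camera to world coordinates). Camera axes: x right, y up, looking along -z (the intrinsics and any distortion apply to the point x, -y, -z); pixel columns grow to the right and rows downward; lengths in mm; the calibration is good to about 2 mm. A picture is of the moment at which its call begins. There is no depth.
- ctrl.finish_job(): hands the job in; it is judged then, once.
The state is a dict: "clock": time; "qpos": joint angles; "qd": joint speeds; "tau": joint torques, N m; "eef_pos": TCP position; "tool_rot": TCP orientation; "force": force on the tool from outside, world axes, zero at the start; "torque": the same for the moment, N m; "width": finger opening in mm; "gripper_force": force on a finger pad.
Only numpy, scipy, OpenCV 4.12 (cv2) and the standard library are available. Lean on these libraries where they do the work, as an engineer would, in place of code of your own. Each camera call takes 0.05 s, during which the arm holds its last target. There are 200 camera calls.

## Working session

There is one attempt and no reset: what is moved stays moved. The work goes in short steps, Python scripts to look and compute and a tool call to move; the robot and the scene stay as the last step left them, time stands still between calls to the robot, and variables do not carry over. Pictures are saved under pics/ and viewed, at most 10 in all, crops included, and the job is handed in when it is done.

Besides the shell and the picture viewer there is one more tool, called after "Request:" as a command line: name --argument value ..., lists and objects as JSON in quotes. send_rows: Moves the arm, as the interface text tells. Its arguments: {"type":"object","properties":{"rows":{"type":"array","items":{"type":"array","items":{"type":"array","items":{"type":"number"}}}},"grip":{"type":"number"}},"required":["rows"]}

```bash
mkdir -p pics; ls
python3 - <<'E'
from cell import ctrl
import cv2
for n in("scene","top"):
    d=ctrl.get_image(n); cv2.imwrite(f"pics/{n}0.png",d["pixels"][:,:,::-1]); print(n,d["fx"],d["cx"],d["cy"],[k for k in d],d["extrinsics"])
print(ctrl.read_state())
E
```

```text
pics
scene 485.5394042313402 312.4406332904735 239.37297312668548 ['pixels', 'fx', 'fy', 'cx', 'cy', 'extrinsics'] [[-8.29013347e-01  2.53433983e-01 -4.98505854e-01 -1.11818551e+02]
 [-5.59216624e-01 -3.69801455e-01  7.41972811e-01  1.11115274e+03]
 [ 3.69293480e-03  8.93878124e-01  4.48294838e-01  7.62490450e+02]
 [ 0.00000000e+00  0.00000000e+00  0.00000000e+00  1.00000000e+00]]
top 465.2196524349246 324.31546925978347 237.9029290117129 ['pixels', 'fx', 'fy', 'cx', 'cy', 'extrinsics'] [[-4.91681309e-03  9.83861207e-01 -1.78865734e-01  3.14932689e+02]
 [-9.99663282e-01 -9.39326796e-03 -2.41886154e-02  2.27752399e+02]
 [-2.54783741e-02  1.78686576e-01  9.83576108e-01  1.13378854e+03]
 [ 0.00000000e+00  0.00000000e+00  0.00000000e+00  1.00000000e+00]]
{'clock': 0.1, 'qpos': array([-1.24379722,  0.62924233,  0.03846221,  1.51823251, -0.02701061,
        0.99628355, -0.02003608]), 'qd': array([ 0.00051842, -0.00164897,  0.00223269, -0.00311876, -0.00055154,
        0.00044678, -0.00075362]), 'tau': array([ 3.72028502e-03, -5.64527500e+01,  1.23052005e+00, -1.93969792e+01,
        1.12133651e-02,  5.56772415e-03, -1.99354645e-05]), 'eef_pos': array([248.62205983, 600.12428152, 303.09993104]), 'tool_rot': array([-3.13994535e+00,  1.63936024e-05,  2.74873840e+00]), 'force': array([ 0.28526383,  0.40287282, -0.43268291]), 'torque': array([ 0.04649351, -0.03949615,  0.03962156]), 'gripper_force': 0.0, 'width': 84.99996086543341}
```

View pics/scene0.png

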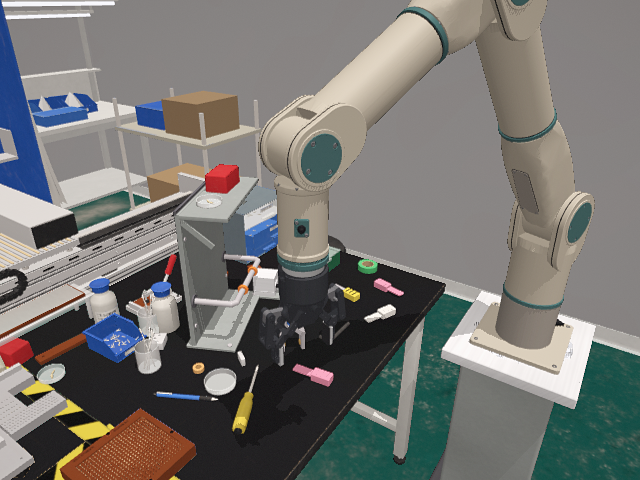

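View pics/top0.png

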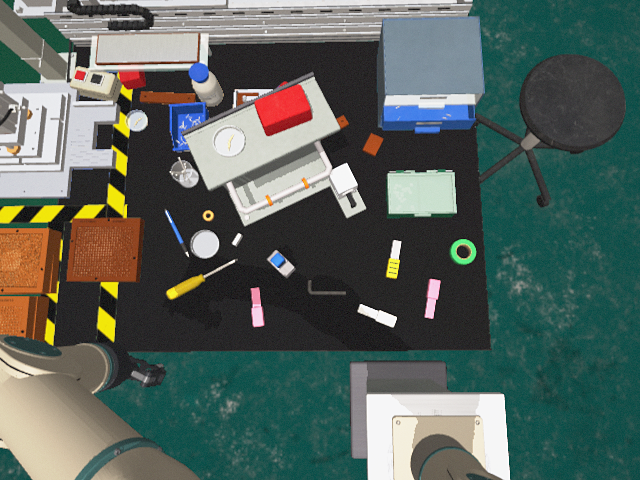

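The scene view shows the stand with its rail (collars at about 253,268 and 243,290) and the yellow gauge at 350,294. The gripper hides the horseshoe there. The top view shows a blue grip at 280,262.

Candidates for the blade in the top view: yellow-handled gauge (394,260), pink (257,307), pink (433,298), white (378,315), and a yellow screwdriver (185,287). The horseshoe candidates are the blue grip (280,262), the blue bin (187,125) and the blue pen (177,232). I choose yellow at 394,260 and blue at 280,262.

```bash
cat > h.py <<'E'
import numpy as np, cv2
from cell import ctrl
from scipy.spatial.transform import Rotation as R
def ray(d,u,v):
    E=np.array(d["extrinsics"]); c=np.array([(u-d["cx"])/d["fx"],-(v-d["cy"])/d["fy"],-1.])
    return E[:3,3],E[:3,:3]@c
def onz(d,u,v,z):
    o,r=ray(d,u,v); return o+r*(z-o[2])/r[2]
def proj(d,p):
    E=np.array(d["extrinsics"]); q=E[:3,:3].T@(np.array(p)-E[:3,3]); return np.array([d["cx"]+d["fx"]*q[0]/-q[2],d["cy"]+d["fy"]*q[1]/q[2]])
def tri(d1,a,d2,b):
    o1,r1=ray(d1,*a);o2,r2=ray(d2,*b)
    s=np.linalg.lstsq(np.c_[r1,-r2],o2-o1,rcond=None)[0]
    p,q=o1+s[0]*r1,o2+s[1]*r2; return (p+q)/2,np.linalg.norm(p-q)
def blobs(d,roi,lo,hi,amin=8):
    x0,y0,x1,y1=roi; hsv=cv2.cvtColor(d["pixels"][y0:y1,x0:x1],cv2.COLOR_RGB2HSV)
    m=cv2.inRange(hsv,np.array(lo),np.array(hi)); n,l,s,c=cv2.connectedComponentsWithStats(m)
    return [(c[i]+[x0,y0],s[i][4],(np.argwhere(l==i)[:,::-1]+[x0,y0])) for i in range(1,n) if s[i][4]>=amin]
def plan(goal_p,goal_R):
    "tool-axis shift (cm) and rotvec from the current measured pose"
    s=ctrl.read_state(); R0=R.from_euler('xyz',s["tool_rot"]); 
    return R0.inv().apply(np.array(goal_p)-s["eef_pos"])/10,(R0.inv()*goal_R).as_rotvec()
E
python3 - <<'E'
from h import *
t=ctrl.get_image("top"); s=ctrl.get_image("scene")
for nm,d,roi in(("T",t,(220,150,380,230)),("S",s,(230,250,275,310))):
  for c,a,_ in blobs(d,roi,(5,150,120),(18,255,255)): print(nm,"orange",c.round(1),a)
for c,a,p in blobs(t,(260,245,305,285),(100,120,60),(125,255,255)):
  print("blue",c,a,cv2.minAreaRect(p.astype(np.float32)),onz(t,*c,111).round(1))
for c,a,p in blobs(t,(375,230,415,285),(22,120,90),(35,255,255)):
  print("yellow",c,a,cv2.minAreaRect(p.astype(np.float32)),onz(t,*c,18).round(1))
f=lambda x0,y0,w,h,k:cv2.resize(t["pixels"][y0:y0+h,x0:x0+w,::-1],(w*k,h*k),interpolation=cv2.INTER_CUBIC)
a=f(255,240,50,50,6);b=f(370,230,50,50,6);c=f(220,145,160,80,5)
cv2.imwrite("pics/crop1.png",np.vstack([np.hstack([a,b,np.zeros((300,200,3),np.uint8)]),c[:300]]))
c=f(220,145,160,80,5)
E
```

```text
T orange [371.3 151.5] 46
T orange [303.3 179.4] 10
T orange [306.3 185.9] 15
T orange [267.1 196.7] 9
T orange [270.  202.8] 14
S orange [251.7 268.7] 43
S orange [243.1 287.9] 46
blue [277.54237288 259.77966102] 118 ((277.7529602050781, 259.78826904296875), (11.280384063720703, 10.629592895507812), 40.60129928588867) [452.5 357.1 111. ]
yellow [392.21428571 268.20535714] 224 ((392.2162170410156, 268.20269775390625), (11.672327995300293, 19.399080276489258), 9.462322235107422) [442.3  92.5  18. ]
```

View pics/crop1.png

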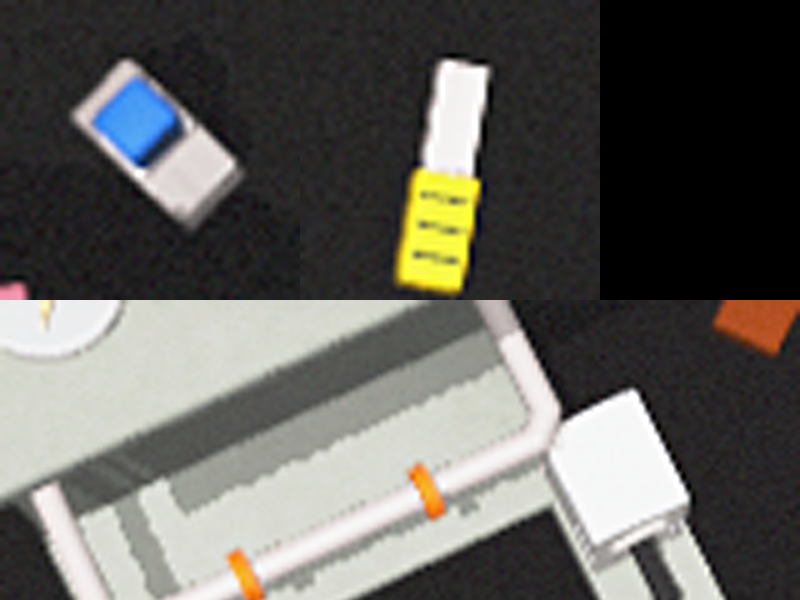

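The crops confirm the choices. The horseshoe's blue grip is on top of its crown, with the long axis at about 45° in the image. The yellow-handled gauge has its steel tip pointing up in the image. The rail runs between the collars, and the white aluminium block's lower front edge goes from about (341,195) to (358,184) with the black tongue in front.

```bash
cat >> h.py <<'E'
def toolR(yaw,tilt):
    "tool z = forward(yaw)*sin tilt - up*cos tilt, tool y across yaw; two half-turn choices"
    f=np.array([np.cos(yaw),np.sin(yaw),0]);u=np.array([0,0,1.]);z=f*np.sin(tilt)-u*np.cos(tilt)
    y=np.array([-f[1],f[0],0]); out=[]
    for k in(1,-1): out.append(R.from_matrix(np.c_[np.cross(k*y,z),k*y,z]))
    return out
def goto(gp,yaw,tilt,ahead=54):
    gp=np.array(gp,float); s=ctrl.read_state(); R0=R.from_euler('xyz',s["tool_rot"])
    rr=min(toolR(yaw,tilt),key=lambda r:(R0.inv()*r).magnitude())
    tcp=gp-ahead*rr.apply([0,0,1]); a,b=plan(tcp,rr)
    print("tcp",tcp.round(1),"shift",a.round(2),"turn",b.round(3),"deg",np.degrees(np.linalg.norm(b)).round(1))
E
python3 - <<'E'
from h import *
t=ctrl.get_image("top"); s=ctrl.get_image("scene")
A,B=(305.1,183.3),(268.9,200.4); a,b=(251.7,268.7),(243.1,287.9)
pr,e1=tri(t,A,s,a); pl,e2=tri(t,B,s,b); print("tri",pr.round(1),e1,pl.round(1),e2)
zr,zl=onz(t,*A,129),onz(t,*B,129); print("plane",zr.round(1),zl.round(1),np.linalg.norm(zr-zl))
d=zl-zr; yaw=np.arctan2(-d[0],d[1]); m=(zl+zr)/2; print("mid",m.round(1),"yaw",np.degrees(yaw))
X=np.array([np.cos(yaw),np.sin(yaw),0]);Y=np.array([-X[1],X[0],0])
for u,v in((341,195),(358,184)):
  p=onz(t,u,v,67)-m; print("block front corner in stand",p@X,p@Y)
# blade tip direction
for c,ar,p in blobs(t,(375,225,415,285),(0,0,150),(179,60,255),40):
  print("blade",c,ar,cv2.minAreaRect(p.astype(np.float32)),onz(t,*c,12).round(1))
print("horse"); goto([452,357,200],np.radians(46),np.radians(40))
E
```

```text
tri [623.2 295.6 131.5] 2.76315682281232 [583.9 375.9 129.5] 0.0393819041092653
plane [622.7 295.  129. ] [584. 376. 129.] 89.70301553330395
mid [603.4 335.5 129. ] yaw 25.53904987808111
block front corner in stand -44.76792029599676 -113.31969708985609
block front corner in stand -38.36281828748734 -161.4734342217337
blade [395.4516129  249.31612903] 155 ((395.6268310546875, 249.24143981933594), (8.590693473815918, 18.648090362548828), 12.094757080078125) [489.1  82.5  12. ]
horse
tcp [427.9 332.  241.4] shift [-26.82 -17.92   6.24] turn [-0.417 -0.612 -1.144] deg 78.1
```

Request:
send_rows --rows '[[[-7, -5, 1.5, -0.1, -0.15, -0.29], [-13, -9, 3, -0.2, -0.3, -0.55], [-20, -13, 4.5, -0.3, -0.45, -0.85], [-26.8, -17.9, 6.2, -0.417, -0.612, -1.144], [-26.8, -17.9, 6.2, -0.417, -0.612, -1.144], [-26.8, -17.9, 6.2, -0.417, -0.612, -1.144], [-26.8, -17.9, 6.2, -0.417, -0.612, -1.144], [-26.8, -17.9, 6.2, -0.417, -0.612, -1.144], [-26.8, -17.9, 6.2, -0.417, -0.612, -1.144], [-26.8, -17.9, 6.2, -0.417, -0.612, -1.144]]]' --grip 0

```text
clock: 1.3
eef_pos: [425.9, 341.7, 244.6]
tool_rot: [3.094, 0.491, -2.775]
force: [1.2, 0.0, -0.7]
width: 85.7
gripper_force: 0.0
```

Run:
```python
from h import *
s=ctrl.get_image("scene"); cv2.imwrite("pics/s2.png",s["pixels"][170:410,150:470,::-1].repeat(2,0).repeat(2,1))
for c,a,p in blobs(s,(230,280,360,420),(100,120,60),(125,255,255)):
  print("blue",c,a,p.min(0),p.max(0),onz(s,*c,95).round(1))
print(ctrl.read_state()["qpos"].round(2)); goto([452,357,200],np.radians(46),np.radians(40))
```

```text
blue [291.11881188 314.74257426] 202 [285 305] [297 324] [451.5 360.9  95. ]
[-0.65  0.48 -0.21  2.23  1.67  0.26 -0.48]
tcp [427.9 332.  241.4] shift [ 0.26 -0.79  0.14] turn [-0.199 -0.195 -0.363] deg 26.2
```

View pics/s2.png

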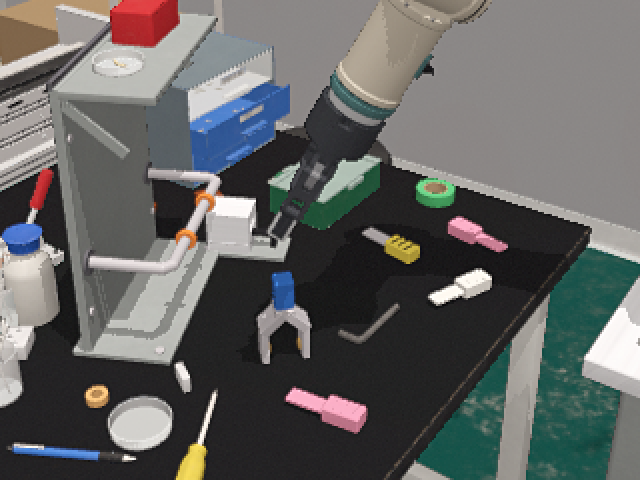

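The horseshoe stands clear at about (283,292) in the crop, and its position agrees with the top view. Continuing the turn.

Request:
send_rows --rows '[[[0.3, -0.8, 0.1, -0.199, -0.195, -0.363], [0.3, -0.8, 0.1, -0.199, -0.195, -0.363], [0.3, -0.8, 0.1, -0.199, -0.195, -0.363], [0.3, -0.8, 0.1, -0.199, -0.195, -0.363], [0.3, -0.8, 0.1, -0.199, -0.195, -0.363]]]'

```text
clock: 1.85
eef_pos: [426.1, 333.6, 241.6]
tool_rot: [3.137, 0.698, -2.342]
force: [-0.1, 0.0, -0.5]
width: 85.2
gripper_force: 0.0
```

Run:
```python
from h import *
print(ctrl.read_state()["qpos"].round(2));
for t in (20,30,40):goto([452,358,200],np.radians(46),np.radians(t))
```

```text
[-0.21  0.58 -0.65  2.38  2.61  0.49 -0.86]
tcp [439.2 344.7 250.7] shift [-1.9  -0.17  0.4 ] turn [ 0.003  0.349 -0.002] deg 20.0
tcp [433.2 338.6 246.8] shift [-0.99 -0.17  0.15] turn [ 0.003  0.175 -0.003] deg 10.0
tcp [427.9 333.  241.4] shift [-0.05 -0.17  0.07] turn [ 0.002  0.    -0.003] deg 0.2
```

Run:
```python
from h import *
goto([452,358,150],np.radians(46),np.radians(40)); goto([452,358,98],np.radians(46),np.radians(40))
```

```text
tcp [427.9 333.  191.4] shift [ 3.16 -0.19  3.9 ] turn [ 0.002  0.    -0.003] deg 0.2
tcp [427.9 333.  139.4] shift [ 6.51 -0.21  7.88] turn [ 0.002  0.    -0.003] deg 0.2
```

Request:
send_rows --rows '[[[1.6, -0.2, 2, 0, 0, 0], [3.2, -0.2, 3.9, 0, 0, 0], [4.8, -0.2, 5.9, 0, 0, 0], [6.5, -0.2, 7.9, 0, 0, 0], [6.5, -0.2, 7.9, 0, 0, 0], [6.5, -0.2, 7.9, 0, 0, 0]]]'

```text
clock: 2.45
eef_pos: [427.9, 334.3, 139.4]
tool_rot: [3.138, 0.696, -2.343]
force: [-0.7, -0.3, 0.4]
width: 85.5
gripper_force: 0.0
```

Run:
```python
from h import *
print(ctrl.read_state()["qpos"].round(2));goto([452,358,98],np.radians(46),np.radians(40))
s=ctrl.get_image("scene"); t=ctrl.get_image("top")
a=cv2.resize(s["pixels"][260:380,230:350],(480,480),interpolation=cv2.INTER_CUBIC)
b=cv2.resize(t["pixels"][220:300,240:320],(320,320),interpolation=cv2.INTER_CUBIC)
c=np.zeros((480,800,3),np.uint8);c[:,:480]=a;c[:320,480:]=b
cv2.imwrite("pics/s3.png",c[:,:,::-1])
```

```text
[-0.24  0.86 -0.64  2.42  2.73  0.8  -0.89]
tcp [427.9 333.  139.4] shift [ 0.07 -0.09 -0.05] turn [ 0.001 -0.002 -0.004] deg 0.2
```

View pics/s3.png

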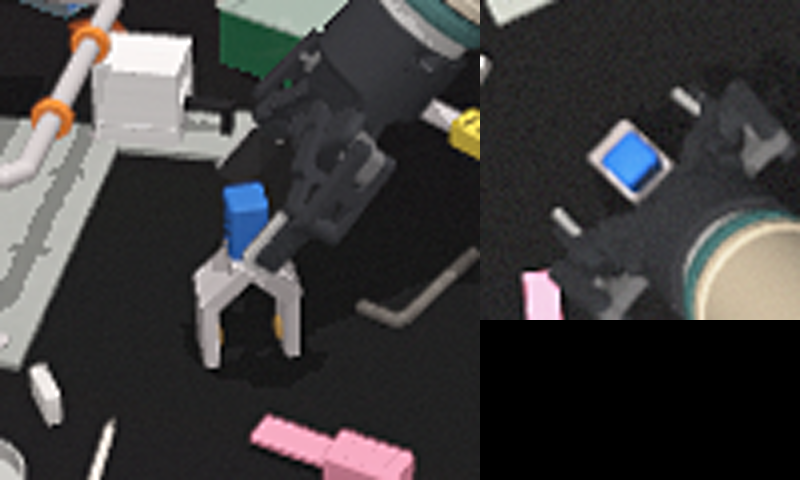

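The fingers straddle the blue grip and are well centred (pads at crop 685,100 and 567,222, grip at 630,160). Closing.

Request:
send_rows --rows '[[[0, 0, 0, 0, 0, 0], [0, 0, 0, 0, 0, 0], [0, 0, 0, 0, 0, 0], [0, 0, 0, 0, 0, 0], [0, 0, 0, 0, 0, 0], [0, 0, 0, 0, 0, 0], [0, 0, 0, 0, 0, 0], [0, 0, 0, 0, 0, 0]]]' --grip 255

```text
clock: 3.35
eef_pos: [428.3, 334.1, 140.1]
tool_rot: [3.138, 0.699, -2.343]
force: [-1.0, -2.4, 5.9]
width: 24.9
gripper_force: 59.6
```

Run:
```python
from h import *
s=ctrl.read_state(); Rt=R.from_euler('xyz',s["tool_rot"]); print("grasp pt",s["eef_pos"]+54*Rt.apply([0,0,1]))
# lift straight 150
print("lift 150:",Rt.inv().apply([0,0,15]).round(2))
```

```text
grasp pt [452.46633497 359.08614083  98.80726027]
lift 150: [ -9.66   0.04 -11.48]
```

Request:
send_rows --rows '[[[-1.6, 0, -1.9, 0, 0, 0], [-3.2, 0, -3.8, 0, 0, 0], [-4.8, 0, -5.7, 0, 0, 0], [-6.6, 0, -7.8, 0, 0, 0], [-8.4, 0, -9.8, 0, 0, 0], [-10, 0, -11.9, 0, 0, 0], [-10, 0, -11.9, 0, 0, 0]]]'

```text
clock: 4.05
eef_pos: [428.8, 334.6, 298.2]
tool_rot: [3.14, 0.703, -2.341]
force: [1.5, -0.1, -2.3]
width: 25.2
gripper_force: 60.3
```

Run:
```python
from h import *
print(ctrl.read_state()["qpos"].round(2))
y=np.radians(25.5);X=np.array([np.cos(y),np.sin(y),0]);m=np.array([604,336,0])
for dx in(-120,0): goto(m+dx*X+[0,0,255],y,np.radians(40))
```

```text
[-0.21  0.43 -0.61  2.32  2.54  0.3  -0.82]
tcp [464.4 269.4 296.4] shift [ 1.8  -7.09 -1.3 ] turn [0.231 0.004 0.272] deg 20.4
tcp [572.7 321.1 296.4] shift [ -6.79 -11.28   5.97] turn [0.231 0.004 0.272] deg 20.4
```

Request:
send_rows --rows '[[[0.5, -1.8, -0.3, 0.06, 0, 0.07], [0.9, -3.5, -0.6, 0.12, 0, 0.14], [1.3, -5.3, -1, 0.17, 0, 0.2], [1.8, -7.1, -1.3, 0.231, 0.004, 0.272], [1.8, -7.1, -1.3, 0.231, 0.004, 0.272], [1.8, -7.1, -1.3, 0.231, 0.004, 0.272], [1.8, -7.1, -1.3, 0.231, 0.004, 0.272]]]'

```text
clock: 4.75
eef_pos: [463.1, 269.3, 292.4]
tool_rot: [3.14, 0.691, -2.695]
force: [0.3, 0.3, -3.0]
width: 25.3
gripper_force: 60.3
```

Run:
```python
from h import *
print(ctrl.read_state()["qpos"].round(2))
s=ctrl.get_image("scene"); t=ctrl.get_image("top")
y=np.radians(25.5);X=np.array([np.cos(y),np.sin(y),0]);m=np.array([604,336,0])
a=cv2.resize(s["pixels"][180:330,200:350],(480,480),interpolation=cv2.INTER_CUBIC)
b=cv2.resize(t["pixels"][150:250,230:330],(320,320),interpolation=cv2.INTER_CUBIC)
c=np.zeros((480,800,3),np.uint8);c[:,:480]=a;c[:320,480:]=b
cv2.imwrite("pics/s4.png",c[:,:,::-1])
for dx,z in((-60,247),(0,247)): goto(m+dx*X+[0,0,z],y,np.radians(40))
```

```text
[-0.31  0.4  -0.44  2.34  2.28  0.4  -0.85]
tcp [518.5 295.2 288.4] shift [-4.4  -0.02  4.23] turn [ 0.001 -0.006  0.   ] deg 0.3
tcp [572.7 321.1 288.4] shift [-9.02 -0.02  8.06] turn [ 0.001 -0.006  0.   ] deg 0.3
```

View pics/s4.png

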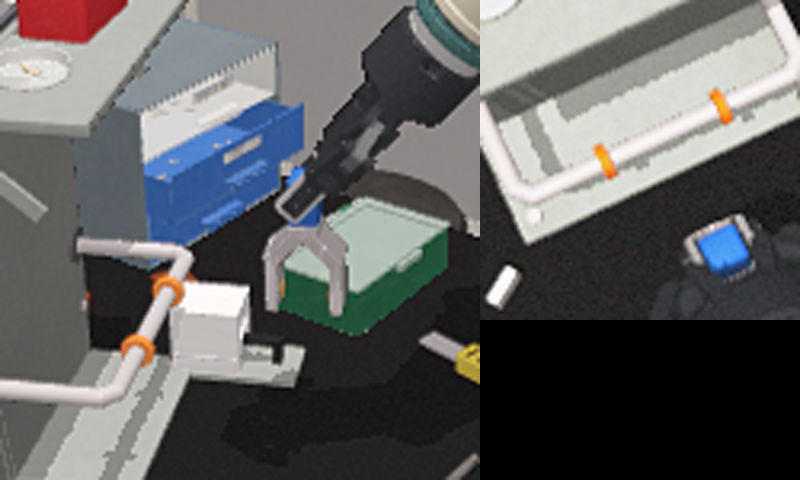

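The gauge hangs upright from the gripper (crop 308,260), its faces parallel to the rail. Moving over the rail.

Request:
send_rows --rows '[[[-1.5, 0, 1.4, 0, 0, 0], [-3, 0, 2.8, 0, 0, 0], [-4.4, 0, 4.2, 0, 0, 0], [-6, 0, 5.5, 0, 0, 0], [-7.5, 0, 6.8, 0, 0, 0], [-9, 0, 8.1, 0, 0, 0], [-9, 0, 8.1, 0, 0, 0], [-9, 0, 8.1, 0, 0, 0]]]'

```text
clock: 5.65
eef_pos: [572.6, 320.7, 287.8]
tool_rot: [3.141, 0.692, -2.697]
force: [-1.1, 0.1, -3.3]
width: 25.3
gripper_force: 60.2
```

Run:
```python
from h import *
print(ctrl.read_state()["qpos"].round(2))
s=ctrl.get_image("scene"); t=ctrl.get_image("top")
y=np.radians(25.5);X=np.array([np.cos(y),np.sin(y),0]);m=np.array([604,336,0])
a=cv2.resize(s["pixels"][200:320,190:310],(480,480),interpolation=cv2.INTER_CUBIC)
b=cv2.resize(t["pixels"][150:230,250:330],(320,320),interpolation=cv2.INTER_CUBIC)
c=np.zeros((480,800,3),np.uint8);c[:,:480]=a;c[:320,480:]=b
cv2.imwrite("pics/s5.png",c[:,:,::-1])
for z in(190,174): goto(m+[0,0,z],y,np.radians(40))
```

```text
[-0.41  0.52 -0.26  2.06  2.06  0.25 -0.57]
tcp [572.7 321.1 231.4] shift [3.54 0.03 4.4 ] turn [ 0.    -0.007 -0.   ] deg 0.4
tcp [572.7 321.1 215.4] shift [4.56 0.03 5.63] turn [ 0.    -0.007 -0.   ] deg 0.4
```

View pics/s5.png

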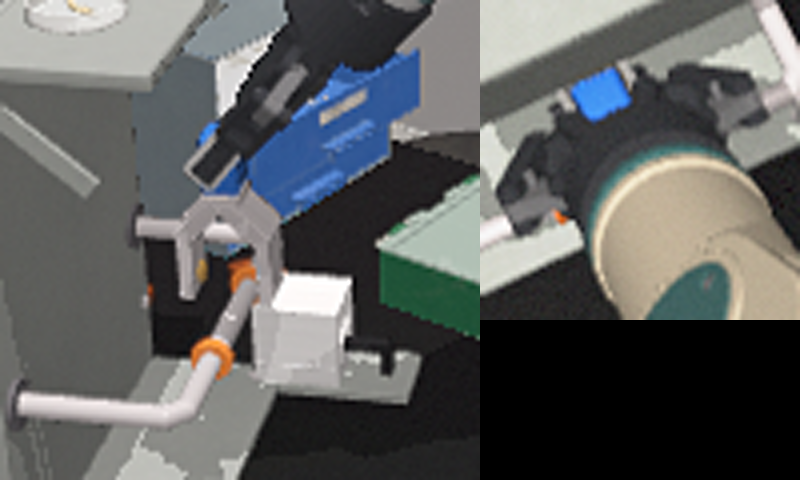

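The gauge is above the rail, its legs on either side of it (crop 190,290 and 270,290), between the collars. Descending.

Request:
send_rows --rows '[[[0.9, 0, 1.1, 0, 0, 0], [1.8, 0, 2.2, 0, 0, 0], [2.7, 0, 3.3, 0, 0, 0], [3.5, 0, 4.4, 0, 0, 0], [3.8, 0, 4.7, 0, 0, 0], [4.1, 0, 5.0, 0, 0, 0], [4.3, 0, 5.3, 0, 0, 0], [4.3, 0, 5.3, 0, 0, 0]]]'

```text
clock: 6.55
eef_pos: [573.8, 321.0, 220.2]
tool_rot: [3.141, 0.693, -2.698]
force: [-1.0, -0.3, -3.2]
width: 25.4
gripper_force: 60.1
```

Request:
send_rows --rows '[[[0.06, 0, 0.08, 0, 0, 0], [0.13, 0, 0.15, 0, 0, 0], [0.19, 0, 0.23, 0, 0, 0], [0.19, 0, 0.23, 0, 0, 0]]]'

```text
clock: 6.95
eef_pos: [573.9, 321.1, 217.2]
tool_rot: [3.141, 0.693, -2.698]
force: [-0.2, -0.5, -2.6]
width: 24.9
gripper_force: 60.1
```

Request:
send_rows --rows '[[[0.06, 0, 0.08, 0, 0, 0], [0.13, 0, 0.15, 0, 0, 0], [0.19, 0, 0.23, 0, 0, 0], [0.19, 0, 0.23, 0, 0, 0]]]'

```text
clock: 7.35
eef_pos: [574.0, 321.2, 215.5]
tool_rot: [-3.142, 0.696, -2.697]
force: [-4.4, -3.2, 7.9]
width: 25.3
gripper_force: 61.9
```

Request:
send_rows --rows '[[[0.12, 0, -0.1, 0, 0, 0], [0.23, 0, -0.19, 0, 0, 0], [0.23, 0, -0.19, 0, 0, 0]]]'

```text
clock: 7.65
eef_pos: [572.7, 320.4, 215.5]
tool_rot: [3.142, 0.697, -2.698]
force: [4.3, 2.2, 1.8]
width: 25.3
gripper_force: 60.0
```

Request:
send_rows --rows '[[[0, 0, 0, 0, 0, 0], [0, 0, 0, 0, 0, 0], [0, 0, 0, 0, 0, 0], [0, 0, 0, 0, 0, 0], [0, 0, 0, 0, 0, 0]]]' --grip 60

```text
clock: 8.15
eef_pos: [571.0, 319.7, 214.0]
tool_rot: [3.141, 0.693, -2.698]
force: [0.1, 0.1, -0.4]
width: 65.4
gripper_force: 0.0
```

Request:
send_rows --rows '[[[0, 0, -1.5, 0, 0, 0], [0, 0, -3, 0, 0, 0], [0, 0, -5, 0, 0, 0], [0, 0, -7.5, 0, 0, 0], [0, 0, -10, 0, 0, 0], [0, 0, -10, 0, 0, 0]]]'

```text
clock: 8.75
eef_pos: [512.5, 292.3, 293.4]
tool_rot: [-3.142, 0.696, -2.696]
force: [0.5, 0.0, 0.1]
width: 65.2
gripper_force: 0.0
```

Run:
```python
from h import *
print(ctrl.read_state()["qpos"].round(2))
s=ctrl.get_image("scene"); t=ctrl.get_image("top")
a=cv2.resize(s["pixels"][220:320,200:300],(480,480),interpolation=cv2.INTER_CUBIC)
b=cv2.resize(t["pixels"][150:230,310:390],(320,320),interpolation=cv2.INTER_CUBIC)
c=np.zeros((480,800,3),np.uint8);c[:,:480]=a;c[:320,480:]=b
cv2.imwrite("pics/s6.png",c[:,:,::-1])
y=np.radians(-11)
goto([443,92,160],y,np.radians(20));
```

```text
[-0.32  0.45 -0.41  2.22  2.17  0.35 -0.7 ]
tcp [424.9  95.5 210.7] shift [ 17.84 -13.96  -4.34] turn [0.319 0.334 0.554] deg 41.3
```

View pics/s6.png

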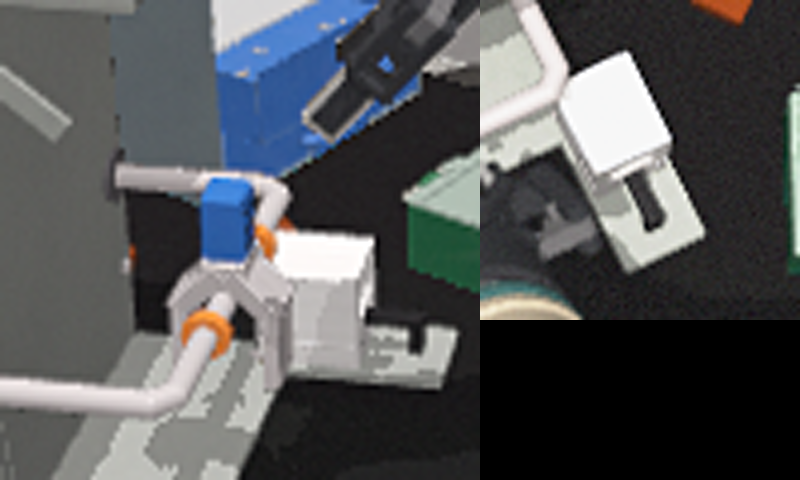

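The horseshoe now hangs astride the rail (crop 228,210), both legs down, with the collar at 208,333 in front of it. The slot block with its tongue is at crop 610,120 in the top view. Going to the blade.

Request:
send_rows --rows '[[[3, -2.3, -0.7, 0.05, 0.06, 0.09], [6, -4.6, -1.4, 0.11, 0.11, 0.18], [9, -7, -2.2, 0.16, 0.17, 0.28], [12, -9.3, -2.9, 0.21, 0.22, 0.37], [15, -11.6, -3.6, 0.27, 0.28, 0.46], [17.8, -14, -4.3, 0.32, 0.334, 0.554], [17.8, -14, -4.3, 0.32, 0.334, 0.554], [17.8, -14, -4.3, 0.32, 0.334, 0.554], [17.8, -14, -4.3, 0.32, 0.334, 0.554]]]'

```text
clock: 9.75
eef_pos: [425.9, 96.3, 210.1]
tool_rot: [-3.141, 0.348, 2.952]
force: [0.4, 0.4, 0.3]
width: 65.2
gripper_force: 0.0
```

Run:
```python
from h import *
print(ctrl.read_state()["qpos"].round(2))
s=ctrl.get_image("scene")
for c,a,p in blobs(s,(330,270,380,320),(20,120,70),(35,255,255)):
  print("yellow",c,a,onz(s,*c,14).round(1))
y=np.radians(-11.5)
for z in (100,40,21.5): goto([443,92.5,z],y,np.radians(20));
```

```text
[-0.28  0.46 -0.17  2.4   1.59  0.27 -0.6 ]
yellow [350.88888889 294.17777778] 180 [439.4  95.9  14. ]
tcp [424.9  96.2 150.7] shift [ 2.12 -0.03  5.57] turn [ 0.003 -0.001  0.01 ] deg 0.6
tcp [424.9  96.2  90.7] shift [ 4.16 -0.02 11.21] turn [ 0.003 -0.001  0.01 ] deg 0.6
tcp [424.9  96.2  72.2] shift [ 4.79 -0.02 12.95] turn [ 0.003 -0.001  0.01 ] deg 0.6
```

Request:
send_rows --rows '[[[1, 0, 2.7, 0, 0, 0.01], [2, 0, 5.4, 0, 0, 0.01], [3, 0, 8, 0, 0, 0.01], [4, 0, 10.6, 0, 0, 0.01], [4.4, 0, 11.8, 0, 0, 0.01], [4.7, 0, 12.5, 0, 0, 0.01], [4.7, 0, 12.5, 0, 0, 0.01]]]'

```text
clock: 10.5
eef_pos: [423.4, 96.0, 75.4]
tool_rot: [3.137, 0.345, 2.937]
force: [0.6, 0.0, 1.0]
width: 65.3
gripper_force: 0.0
```

Run:
```python
from h import *
print(ctrl.read_state()["qpos"].round(2))
goto([442,93,25],np.radians(-11.5),np.radians(20)); 
s=ctrl.get_image("scene"); t=ctrl.get_image("top")
a=cv2.resize(s["pixels"][250:330,310:390],(480,480),interpolation=cv2.INTER_CUBIC)
b=cv2.resize(t["pixels"][230:290,360:420],(320,320),interpolation=cv2.INTER_CUBIC)
c=np.zeros((480,800,3),np.uint8);c[:,:480]=a;c[:320,480:]=b
cv2.imwrite("pics/s7.png",c[:,:,::-1])
```

```text
[ 0.02  0.92 -0.65  2.47  2.11  0.81 -1.12]
tcp [423.9  96.7  75.7] shift [-0.04  0.08 -0.02] turn [ 0.003 -0.004 -0.003] deg 0.4
```

View pics/s7.png

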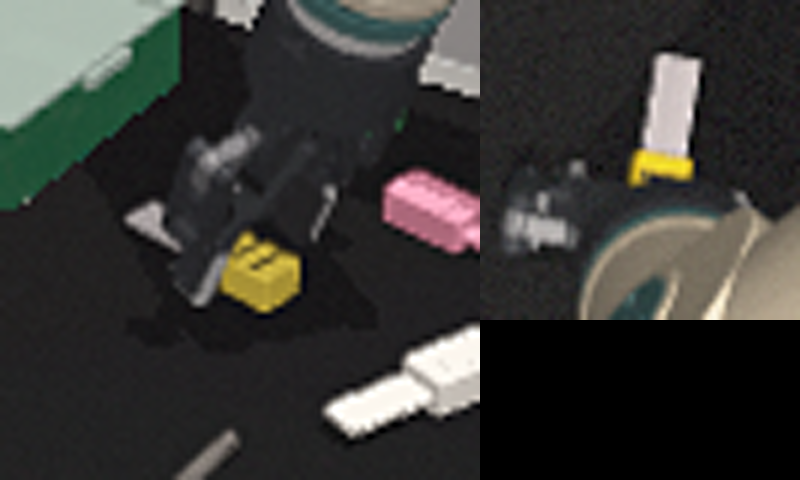

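The fingers straddle the yellow handle (crop 260,270), with the blade showing ahead of it. Closing.

Request:
send_rows --rows '[[[0, 0, 0, 0, 0, 0], [0, 0, 0, 0, 0, 0], [0, 0, 0, 0, 0, 0], [0, 0, 0, 0, 0, 0], [0, 0, 0, 0, 0, 0], [0, 0, 0, 0, 0, 0], [0, 0, 0, 0, 0, 0]]]' --grip 255

```text
clock: 11.3
eef_pos: [424.0, 95.5, 77.9]
tool_rot: [3.14, 0.35, 2.94]
force: [-2.2, 0.5, 7.1]
width: 24.6
gripper_force: 59.0
```

Run:
```python
from h import *
s=ctrl.read_state(); Rt=R.from_euler('xyz',s["tool_rot"]); print(s["qpos"].round(2),"grasp pt",s["eef_pos"]+54*Rt.apply([0,0,1]))
print("lift 100:",Rt.inv().apply([0,0,10]).round(2))
```

```text
[ 0.02  0.91 -0.65  2.47  2.11  0.81 -1.12] grasp pt [442.15846139  91.87134966  27.16013761]
lift 100: [-3.43  0.02 -9.39]
```

Request:
send_rows --rows '[[[-0.3, 0, -0.9, 0, 0, 0], [-0.9, 0, -2.4, 0, 0, 0], [-1.7, 0, -4.7, 0, 0, 0], [-2.6, 0, -7, 0, 0, 0], [-3.4, 0, -9.4, 0, 0, 0], [-3.4, 0, -9.4, 0, 0, 0]]]'

```text
clock: 11.9
eef_pos: [424.7, 95.7, 180.0]
tool_rot: [3.138, 0.354, 2.939]
force: [0.9, -0.0, -1.5]
width: 24.1
gripper_force: 59.5
```

Run:
```python
from h import *
st=ctrl.read_state(); print(st["qpos"].round(2)); Rt=R.from_euler('xyz',st["tool_rot"]); g=st["eef_pos"]+54*Rt.apply([0,0,1]); print("grasp",g)
t=ctrl.get_image("top"); s=ctrl.get_image("scene")
# blade in both views
u=proj(t,g+[50,-10,-17]); v=proj(s,g+[50,-10,-17]); print("expected blade px",u,v)
c=np.zeros((480,800,3),np.uint8)
for d,q,x in((t,u,0),(s,v,400)):
  q=q.astype(int); c[:400,x:x+400]=cv2.resize(d["pixels"][q[1]-40:q[1]+40,q[0]-40:q[0]+40],(400,400),interpolation=cv2.INTER_CUBIC)
  for cc,a,p in blobs(d,(q[0]-30,q[1]-30,q[0]+30,q[1]+30),(0,0,120),(179,70,255),20): print(cc,a,cv2.minAreaRect(p.astype(np.float32)))
cv2.imwrite("pics/s8.png",c[:,:,::-1])
# slot mouth
y=np.radians(25.5);X=np.array([np.cos(y),np.sin(y),0]);Y=np.array([-X[1],X[0],0]);m=np.array([604,336,0])
for dx in(-42-120,-42-69-15): goto(m+dx*X-135*Y+[0,0,45+17],y,np.radians(20))
```

```text
[ 0.02  0.6  -0.62  2.43  1.74  0.56 -0.78]
grasp [443.06918256  92.16642114 129.35304211]
expected blade px [401.18503137 240.5544987 ] [338.05690894 256.31219368]
[411.99090909 212.26363636] 220 ((409.0, 213.0), (6.0, 42.0), 90.0)
[400.67553191 241.18617021] 188 ((400.5319519042969, 241.32398986816406), (9.570372581481934, 20.124616622924805), 10.304845809936523)
[373.27272727 264.95454545] 22 ((374.5, 265.0), (7.0, 4.0), 0.0)
[405.39370079 267.03937008] 127 ((405.5, 266.5), (29.0, 5.0), -0.0)
[333.70464135 231.5021097 ] 474 ((330.0, 235.0), (18.0, 44.0), 90.0)
[320.97987616 254.65479876] 646 ((322.5362548828125, 252.76246643066406), (27.6302490234375, 38.25254440307617), 72.12130737304688)
[364.55102041 254.34693878] 49 ((363.5, 253.5), (9.0, 7.0), 90.0)
tcp [499.2 136.5 112.7] shift [-3.95  5.55  8.34] turn [-0.22   0.001 -0.608] deg 37.1
tcp [531.7 152.  112.7] shift [-6.64  7.72  9.33] turn [-0.22   0.001 -0.608] deg 37.1
```

View pics/s8.png

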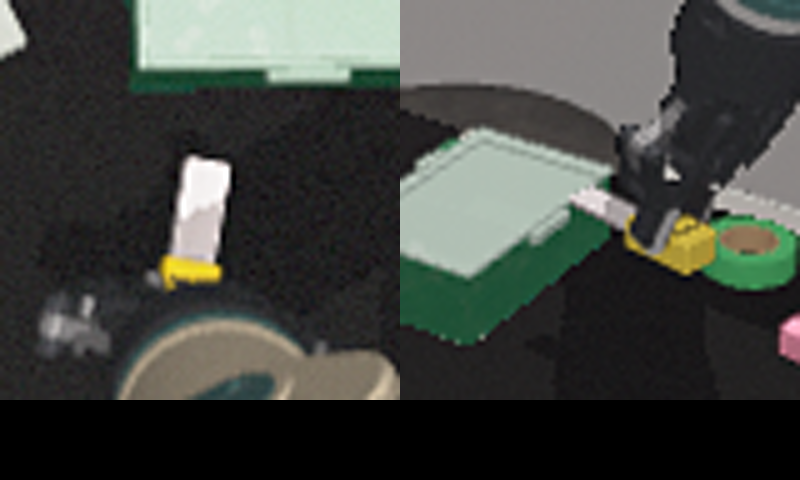

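The blade is level and straight ahead of the handle (top view crop 200,210). It agrees with the expected pixel to within 1 px, and the green box lies ahead and to the left. I'll go to a standoff in front of the slot, still high.

Run:
```python
from h import *
t=ctrl.get_image("top"); y=np.radians(25.5);X=np.array([np.cos(y),np.sin(y),0]);Y=np.array([-X[1],X[0],0]);m=np.array([604,336,0])
for c,a,p in blobs(t,(325,155,365,202),(0,0,205),(179,40,255),40):
  r=cv2.minAreaRect(p.astype(np.float32)); print(a,r)
  for q in cv2.boxPoints(r): w=onz(t,*q,67)-m; print((w@X).round(1),(w@Y).round(1))
for c,a,p in blobs(t,(335,185,368,212),(0,0,0),(179,255,60),15):
  w=onz(t,*c,33)-m; print("dark",c,a,(w@X).round(1),(w@Y).round(1))
goto(m-165*X-135*Y+[0,0,125],y,np.radians(20))
```

```text
634 ((337.50006103515625, 173.00001525878906), (43.37971878051758, 25.043960571289062), 63.43495178222656)
60.4 -100.1
61.9 -160.9
-45.6 -159.5
-46.8 -99.7
82 ((335.3912658691406, 191.52407836914062), (31.10134506225586, 7.870856761932373), 46.54815673828125)
1.3 -85.7
7.4 -103.8
-64.9 -124.9
-70.8 -107.0
67 ((356.5377502441406, 196.36790466308594), (13.4037446975708, 6.21622896194458), 60.945396423339844)
-48.9 -137.1
-48.0 -151.9
-80.4 -152.9
-81.3 -138.2
dark [363.56547619 194.36309524] 168 -60.0 -168.1
dark [350.64285714 199.92857143] 42 -58.6 -133.6
dark [337.  206.5] 56 -58.8 -96.5
tcp [496.5 135.2 175.7] shift [-5.95  5.39  2.26] turn [-0.22  -0.001 -0.608] deg 37.1
```

Request:
send_rows --rows '[[[-1.2, 1.1, 0.4, -0.044, 0, -0.12], [-2.4, 2.2, 0.9, -0.09, 0, -0.24], [-3.6, 3.2, 1.4, -0.13, 0, -0.36], [-4.8, 4.3, 1.8, -0.18, 0, -0.49], [-6, 5.4, 2.3, -0.22, 0, -0.608], [-6, 5.4, 2.3, -0.22, 0, -0.608], [-6, 5.4, 2.3, -0.22, 0, -0.608]]]'

```text
clock: 12.75
eef_pos: [496.4, 134.8, 174.3]
tool_rot: [3.139, 0.346, -2.701]
force: [-0.1, 0.5, -1.3]
width: 24.1
gripper_force: 59.4
```

Run:
```python
from h import *
st=ctrl.read_state(); print(st["qpos"].round(2))
y=np.radians(25.5);X=np.array([np.cos(y),np.sin(y),0]);Y=np.array([-X[1],X[0],0]);m=np.array([604,336,0])
goto(m-125*X-134.5*Y+[0,0,62],y,np.radians(20));
```

```text
[ 0.07  0.64 -0.52  2.25  1.7   0.25  0.04]
tcp [532.4 152.8 112.7] shift [-1.7   0.08  7.16] turn [ 0.001 -0.003 -0.004] deg 0.3
```

Request:
send_rows --rows '[[[-0.3, 0, 1.4, 0, 0, 0], [-0.6, 0, 2.9, 0, 0, 0], [-1, 0, 4.3, 0, 0, 0], [-1.4, 0, 5.8, 0, 0, 0], [-1.7, 0.1, 7.2, 0, 0, 0], [-1.7, 0.1, 7.2, 0, 0, 0], [-1.7, 0.1, 7.2, 0, 0, 0]]]'

```text
clock: 13.45
eef_pos: [532.1, 153.6, 113.4]
tool_rot: [3.139, 0.347, -2.698]
force: [0.3, -0.0, -1.8]
width: 24.5
gripper_force: 59.4
```

Run:
```python
from h import *
st=ctrl.read_state(); print(st["qpos"].round(2)); Rt=R.from_euler('xyz',st["tool_rot"])
y=np.radians(25.5);X=np.array([np.cos(y),np.sin(y),0]);Y=np.array([-X[1],X[0],0]);m=np.array([604,336,0])
g=st["eef_pos"]+54*Rt.apply([0,0,1])-m; print("grasp in stand",g@X,g@Y,g[2])
goto(m-125*X-134.5*Y+[0,0,62],y,np.radians(20))
print("per cm X",Rt.inv().apply(X).round(3),"Y",Rt.inv().apply(Y).round(3),"Z",Rt.inv().apply([0,0,1]).round(3))
t=ctrl.get_image("top"); s=ctrl.get_image("scene"); c=np.zeros((480,800,3),np.uint8)
q=proj(t,m-50*X-135*Y+[0,0,45]).astype(int);k=proj(s,m-50*X-135*Y+[0,0,45]).astype(int);print(q,k)
for d,q,x in((t,q,0),(s,k,400)): c[:400,x:x+400]=cv2.resize(d["pixels"][q[1]-25:q[1]+25,q[0]-25:q[0]+25],(400,400),interpolation=cv2.INTER_CUBIC)
cv2.imwrite("pics/s9.png",c[:,:,::-1])
```

```text
[ 0.08  0.81 -0.58  2.17  1.89  0.37 -0.1 ]
grasp in stand -125.09697379606978 -133.56034988535788 62.57737492775048
tcp [532.4 152.8 112.7] shift [ 0.02 -0.08  0.06] turn [ 0.002 -0.002 -0.001] deg 0.2
per cm X [-0.94   0.001  0.34 ] Y [0.001 1.    0.002] Z [-0.34   0.002 -0.94 ]
[349 195] [279 280]
```

View pics/s9.png

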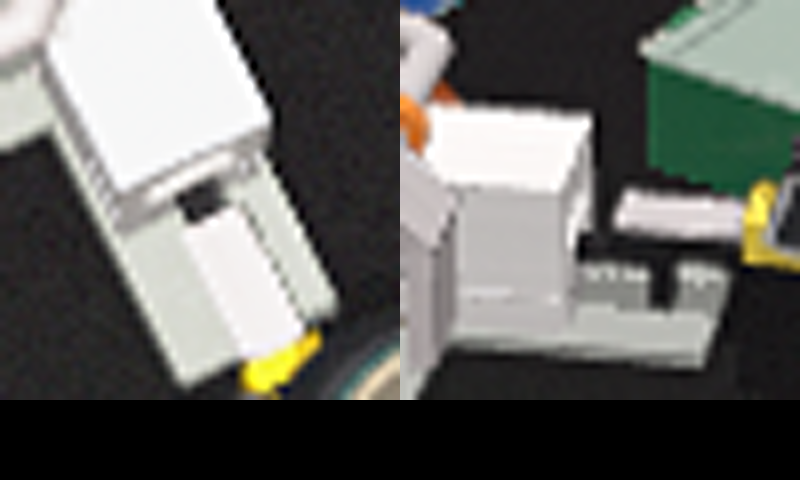

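The blade is lined up with the tongue and slot in the top view (tip 213,225, tongue 205,203). It sits at slot height above the tongue in the scene view. Starting insertion.

Request:
send_rows --rows '[[[-0.5, 0, 0.2, 0, 0, 0], [-0.9, -0.05, 0.35, 0, 0, 0], [-1.2, -0.05, 0.45, 0, 0, 0], [-1.5, -0.05, 0.55, 0, 0, 0], [-1.8, -0.05, 0.66, 0, 0, 0], [-2.1, -0.05, 0.77, 0, 0, 0], [-2.1, -0.05, 0.77, 0, 0, 0]]]'

```text
clock: 14.25
eef_pos: [554.4, 163.1, 113.9]
tool_rot: [3.141, 0.349, -2.697]
force: [-0.6, -0.3, -1.4]
width: 24.2
gripper_force: 59.4
```

Request:
send_rows --rows '[[[-0.4, 0, 0.14, 0, 0, 0], [-0.8, 0, 0.29, 0, 0, 0], [-1.2, 0, 0.44, 0, 0, 0], [-1.6, 0, 0.58, 0, 0, 0], [-1.9, 0, 0.69, 0, 0, 0], [-1.9, 0, 0.69, 0, 0, 0]]]'

```text
clock: 14.85
eef_pos: [572.6, 171.8, 114.0]
tool_rot: [3.14, 0.349, -2.697]
force: [-1.3, 0.7, -1.2]
width: 24.8
gripper_force: 59.4
```

Request:
send_rows --rows '[[[-0.3, 0, 0.11, 0, 0, 0], [-0.6, 0, 0.22, 0, 0, 0], [-0.9, 0, 0.33, 0, 0, 0], [-1.1, 0, 0.4, 0, 0, 0], [-1.1, 0, 0.4, 0, 0, 0]]]'

```text
clock: 15.35
eef_pos: [583.0, 176.7, 113.9]
tool_rot: [3.14, 0.349, -2.697]
force: [0.3, 0.5, -1.4]
width: 24.4
gripper_force: 59.4
```

Run:
```python
from h import *
t=ctrl.get_image("top"); s=ctrl.get_image("scene"); st=ctrl.read_state(); print(st["force"],st["qpos"].round(2))
m=np.array([604,336,0]);y=np.radians(25.5);X=np.array([np.cos(y),np.sin(y),0]);Y=np.array([-X[1],X[0],0])
for c,a,p in blobs(s,(260,250,330,310),(20,120,60),(35,255,255),4): print(c,a,p.min(0),p.max(0))
Rt=R.from_euler('xyz',st["tool_rot"]);g=st["eef_pos"]+54*Rt.apply([0,0,1])-m; print("grasp in stand",g@X,g@Y,g[2])
```

```text
[-0.54374199 -0.50544107 -1.19451738] [ 0.    0.82 -0.49  2.03  1.61  0.3   0.18]
[286.18095238 281.93333333] 105 [277 275] [294 287]
grasp in stand -69.48940475966853 -134.7090674120313 63.05624944739225
```

Close to home, so small steps until contact.

Request:
send_rows --rows '[[[-0.1, 0, 0.04, 0, 0, 0], [-0.2, 0, 0.07, 0, 0, 0], [-0.3, 0, 0.11, 0, 0, 0], [-0.4, 0, 0.14, 0, 0, 0], [-0.4, 0, 0.14, 0, 0, 0]]]'

```text
clock: 15.95
eef_pos: [586.7, 178.4, 113.9]
tool_rot: [3.14, 0.349, -2.697]
force: [0.2, -0.6, -1.3]
width: 24.7
gripper_force: 59.4
```

Request:
send_rows --rows '[[[-0.1, 0, 0.04, 0, 0, 0], [-0.2, 0, 0.07, 0, 0, 0], [-0.3, 0, 0.11, 0, 0, 0], [-0.3, 0, 0.11, 0, 0, 0]]]'

```text
clock: 16.35
eef_pos: [587.9, 179.0, 113.4]
tool_rot: [3.141, 0.346, -2.697]
force: [-5.3, -3.1, 2.4]
width: 24.6
gripper_force: 60.2
```

Request:
send_rows --rows '[[[-0.1, 0, 0.04, 0, 0, 0], [-0.2, 0, 0.07, 0, 0, 0], [-0.2, 0, 0.07, 0, 0, 0], [-0.2, 0, 0.07, 0, 0, 0]]]'

```text
clock: 16.75
eef_pos: [588.1, 179.1, 112.9]
tool_rot: [3.141, 0.343, -2.697]
force: [-11.2, -5.8, 7.3]
width: 24.0
gripper_force: 60.9
```

Run:
```python
from h import *
t=ctrl.get_image("top"); s=ctrl.get_image("scene"); c=np.zeros((480,800,3),np.uint8)
for d,q,x in((t,(350,196),0),(s,(281,280),400)): c[:400,x:x+400]=cv2.resize(d["pixels"][q[1]-20:q[1]+20,q[0]-20:q[0]+20],(400,400),interpolation=cv2.INTER_CUBIC)
cv2.imwrite("pics/s10.png",c[:,:,::-1])
for c,a,p in blobs(s,(260,250,330,310),(20,120,60),(35,255,255),4): print(c,a,p.min(0),p.max(0))
```

```text
[284.70408163 282.23469388] 98 [275 276] [292 287]
```

Request:
send_rows --rows '[[[0, 0, 0, 0, 0, 0], [0, 0, 0, 0, 0, 0], [0, 0, 0, 0, 0, 0], [0, 0, 0, 0, 0, 0], [0, 0, 0, 0, 0, 0]]]' --grip 90

```text
clock: 17.35
eef_pos: [591.7, 180.8, 114.1]
tool_rot: [3.14, 0.349, -2.697]
force: [0.3, 0.4, -0.2]
width: 55.1
gripper_force: 0.0
```

Request:
send_rows --rows '[[[0, 0, -1, 0, 0, 0], [0, 0, -2.5, 0, 0, 0], [0, 0, -5, 0, 0, 0], [0, 0, -7.5, 0, 0, 0], [2, 0, -10, 0, 0, 0], [5, 0, -12, 0, 0, 0], [9, 0, -14, 0, 0, 0], [13, 0, -15, 0, 0, 0], [13, 0, -15, 0, 0, 0]]]'

```text
clock: 18.25
eef_pos: [431.5, 104.2, 210.3]
tool_rot: [-3.141, 0.346, -2.696]
force: [0.2, -0.1, -0.7]
width: 55.4
gripper_force: 0.0
```

Run:
```python
from h import *
t=ctrl.get_image("top"); s=ctrl.get_image("scene")
m=np.array([604,336,0]);y=np.radians(25.5);X=np.array([np.cos(y),np.sin(y),0]);Y=np.array([-X[1],X[0],0])
for n,d,roi in(("T",t,(335,180,385,235)),("S",s,(260,250,330,310))):
  for c,a,p in blobs(d,roi,(20,110,60),(35,255,255),6):
    w=onz(d,*c,54 if n=="T" else 47)-m; print(n,c.round(1),a,cv2.minAreaRect(p.astype(np.float32)),"stand",(w@X).round(1),(w@Y).round(1))
  print(n,"expected handle px",proj(d,m-65*X-135*Y+[0,0,50]).round(1),"front top",proj(d,m-42*X-135*Y+[0,0,55]).round(1))
c0,b=None,blobs(s,(230,240,275,300),(100,120,60),(125,255,255))
for c,a,p in b: print("horseshoe blue",c,a,"expected",proj(s,m+[0,0,166]))
# gap: steel between block and handle in top view, along slot line at z=47
for dx in range(-72,-34,3):
  u=proj(t,m+dx*X-135*Y+[0,0,55]); print(dx,t["pixels"][int(round(u[1])),int(round(u[0]))],end=" ")
```

```text
T [351.7 199.9] 218 ((351.60003662109375, 199.70001220703125), (18.782970428466797, 11.180339813232422), 63.43495178222656) stand -64.4 -132.9
T expected handle px [352.5 200.2] front top [348.4 191.3]
S [283.9 281.8] 176 ((284.0, 281.5), (11.0, 16.0), 90.0) stand -64.4 -129.4
S expected handle px [284.5 279.8] front top [276.4 277.7]
horseshoe blue [258.78272251 246.32198953] 382 expected [246.79947001 265.73685918]
horseshoe blue [246.69714286 265.01714286] 175 expected [246.79947001 265.73685918]
-72 [236 233  66] -69 [248 248  56] -66 [250 249  59] -63 [196 194  63] -60 [226 224  65] -57 [249 249  58] -54 [249 249  57] -51 [241 239  62] -48 [250 249  54] -45 [248 248  54] -42 [247 239 143] -39 [209 197 193] -36 [239 239 243]
```

```bash
python3 -c "
from cell import ctrl; print(ctrl.finish_job())"
```

```text
the job is handed in; nothing more can be done
None
```

I hung the horseshoe gauge astride the rail between the collars, then slid the yellow blade gauge home until its handle met the block. Both are released and the job was handed in at about 18 s; I viewed 11 pictures where the limit was 10.

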